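# Slide the culture dish under the low reader bridge and start the reading

## Task

Push the dish with the red agar flat along the worktop, in through the open front of the white dish reader and under its low bridge, until it rests fully home against both black stop pins at the back; then press the reader's green button fully down. Only push the dish with the fingers, never lift, carry or tip it, do not press the button before the dish is home, and leave the cream dish and everything else where it stands.

Things in the scene. Friction and masses are not known exactly. Their poses are not given: they have to be found in the camera images.
- red_dish: round closed culture dish, clear plastic with a red agar layer, 90 mm in diameter, 15 mm high, upright outer wall, about 60 g, loose on the worktop. Origin: centre of its underside. z up; its yaw means nothing.
- cream_dish: the same dish (90 mm in diameter, 15 mm high, origin at the centre of its underside) with cream (beige) agar; must stay where it is. It stands in front of the reader on the other side from the red dish.
- reader: dish reader fixed to the worktop: a low white bridge on grey legs, about 100 x 200 x 57 mm overall. Origin: on the worktop, where the dish's centre comes when home. x points from the open front under the bridge to the stops, y across (left seen from the front), z up. The worktop is bare under and before the bridge. The legs leave a passage from y = -61 to +61 mm.
- mouth (a point): on the worktop, middle of the bridge's front face, 22 mm before the reader's origin. The beam runs from here 44 mm back, spans 77 mm to either side, underside 20 mm up (5 mm above the dish), top 44 mm up.
- seat (a point): middle of the red dish when home, 7.5 mm above the reader's origin. It then touches both black stop pins (smooth, slippery plastic, 8 mm thick, 13 mm high, at reader x 30, y +-39 mm) and its near edge stands 23 mm out in front of the bridge. Behind: a rear bar 12 mm high at x 60 to 74 mm, low side runners with inner faces at y +-63 mm.
- start_top (a point): centre of the top of the green push button, 24 mm in diameter on a black housing 40 mm in diameter; top 57 mm above the worktop at rest, it moves straight down. It sits on a white console 36 mm high at the reader's +y side (x -25 to 25, y 77 to 123 mm).
- start (a joint): travel of the green button in m: 0 at rest, 0.005 fully down; sprung back, about 4 N when fully down; it counts as pressed beyond 0.0035
- tip_box_1: blue pipette tip box with a clear blue lid, 73 x 118 x 62 mm, origin at the centre of its underside; bystander on the right
- cap: blue screw cap, 36 mm in diameter, 23 mm high, origin at the centre of its underside; bystander on the left
- dish_small: small closed dish, 60 mm in diameter, 14 mm high, origin at the centre of its underside; bystander on the left
- buffer_bottle: white plastic bottle with a blue cap, 48 mm in diameter, 83 mm high, origin at the centre of its underside; bystander on the right
Mind the look-alikes: they are no part of the job. Leave any orange or purple look-alike of the red_dish alone.

How it is judged:
By the outcome, as a careful person would: the job done as asked, in the order asked, and still so for the second after the job is handed in, with the robot touching nothing.
It also fails if it takes over 61 s, if anything falls off the work surface, if the arm or the gripper's body presses on something with over 40 N, if the wrist force passes 120 N, or if a joint passes its speed limit or range.

## Robot

A 7-joint arm with a two-finger parallel gripper is mounted at the origin on a cart in front of the work surface, level with it; the furniture and walls round the work are solid. World frame = base frame: x ahead of the robot, y to its left, z up, the work surface at z = 0. Lengths are in m, angles in rad, forces in N, time in s.
With the tool pointing down it reaches from about 0.4 to 0.85 m from the base axis. Payload 10.4 kg.
Tool frame: the origin (TCP) lies at the very end of the fingers, on their centre line; the grasp point (between the pads) lies 19 mm behind it (ctrl.tcp_to_grasp is the distance from the TCP to the grasp point, in m); z points along the fingers, y is the line along which they close (so a half turn about z gives the same grasp; the last joint's range is limited). The gripper opens to 85 mm and grips with 20 to 120 N. Pads are 22 mm wide; open, the fingers measure 114 mm over their backs; the gripper's body (76 mm by 85 mm) begins 54 mm behind the grasp point. The pads swing forward as they close: fully open they stand 13 mm farther back than shut.
Start: joints at [1.115, 0.332, -0.065, 1.46, 0.022, 1.35, -0.088], TCP at [0.262, -0.567, 0.2] pointing down, gripper open.
Joint ranges: [-2.6, 2.6], [-0.5, 2.12], [-1.47, 1.34], [0.16, 2.42], [-1.27, 4.41], [0.06, 2.06], [-2.6, 2.6]. Speed limits (rad/s): [2.22, 2.22, 2.79, 2.79, 3.14, 3.14, 3.14].

## Interface

Orientations are given as a rotation vector (axis times angle).
In Python, from workcell import ctrl gives the robot as it stands. The module is installed in compiled form; this text tells all that it offers.
- The arm moves only by the tool drive_tool, never from a script. Its argument "deltas" is one flat list of numbers, 7 for each row, row after row: the opening, from 0 (shut) to 1 (fully open), then the shift along the tool's x, y, z in m, then the turn, a rotation vector about the tool's x, y, z in rad. A call has 1 to 8 rows; each row is the pose to reach, as a shift and turn from the pose commanded when the call began, along the tool's axes at that moment; what a row does not reach only later rows make up. A row lasts 1/8 s, in which the tool goes at most 62.5 mm and 10.7 degrees, less where a joint would pass 70% of its speed; a pose out of reach is approached as far as the arm can. A call with a gripper value outside its range is refused whole. The fingers move at their own pace and stop on an object; "newtons" is the grip in N (left out, the last holds). Time passes only in rows, so rows that repeat a pose let the fingers close. It gives the time, the measured TCP pose, the force, the opening and the grip force at its end, in the units of the state.
- ctrl.get_state(): the state, without advancing time (a new reading comes with each control period).
- ctrl.grab_frame(name): name is "scene" or "side" or "wrist"; returns a dict with "img" (420x560x3 uint8, red, green, blue), "camera_matrix" (3x3 intrinsics, pixels), "position" and "attitude" of the camera in the world. Camera axes: x right, y down, z forward; pixel columns grow to the right and rows downward; lengths in m; the calibration is good to about 2 mm. A picture is of the moment at which its call begins. There is no depth.
- ctrl.sign_off(): hands the job in; it is judged then, once.
The state is a dict: "t": time; "qpos": joint angles; "qd": joint speeds; "joint_torque": joint torques, N m; "position": TCP position; "ee_rot": TCP orientation; "wrist_force": force on the tool from outside, world axes, zero at the start; "moment": the same for the moment, N m; "width": finger opening in m; "grip_force": force on a finger pad.
Only numpy, scipy, OpenCV 4.12 (cv2) and the standard library are available. Lean on these libraries where they do the work, as an engineer would, in place of code of your own. Each camera call takes 0.05 s, during which the arm holds its last target. There are 200 camera calls.

## Working session

There is one attempt and no reset: what is moved stays moved. The work goes in short steps, Python scripts to look and compute and a tool call to move; the robot and the scene stay as the last step left them, time stands still between calls to the robot, and variables do not carry over. Pictures are saved under pics/ and viewed, at most 10 in all, crops included, and the job is handed in when it is done.

Besides the shell and the picture viewer there is one more tool, called as name(argument=value, ...), one argument or row to a line, values as JSON. drive_tool: Moves the arm, as the interface text tells. Its arguments: {"type":"object","properties":{"deltas":{"type":"array","items":{"type":"number"}},"newtons":{"type":"number"}},"required":["deltas"]}

```bash
mkdir -p pics
cat > h.py <<'E'
import numpy as np, cv2, pickle
from scipy.spatial.transform import Rotation as R
def rot(a):
    a=np.array(a,float)
    return a if a.shape==(3,3) else (R.from_rotvec(a).as_matrix() if a.size==3 else R.from_quat(a).as_matrix())
def pix2w(f,u,v,z):
    K=f["camera_matrix"];A=rot(f["attitude"]);p=np.array(f["position"])
    d=A@np.linalg.inv(K)@np.array([u,v,1.]);return p+d*(z-p[2])/d[2]
def w2pix(f,X):
    q=f["camera_matrix"]@(rot(f["attitude"]).T@(np.array(X)-f["position"]));return q[:2]/q[2]
def grab(n,name):
    from workcell import ctrl
    f=ctrl.grab_frame(n);pickle.dump(dict(f),open(name+".pkl","wb"))
    cv2.imwrite("pics/"+name+".png",f["img"][:,:,::-1]);return f
def load(name): return pickle.load(open(name+".pkl","rb"))
E
python3 - <<'E'
from h import *
from workcell import ctrl
for n in("scene","side"):
    f=grab(n,n+"0");print(n,f["position"],f["attitude"])
s=ctrl.get_state();print(s["position"],s["ee_rot"],s["width"])
E
```

```text
scene [0.0250403  0.47742747 0.88618172] [-0.99757616  2.51548529 -0.972233  ]
side [0.49316958 0.9713397  0.72126758] [-0.01517641  2.71787099 -1.5281022 ]
[ 0.26195546 -0.56704212  0.19952339] [-3.06714808e+00 -6.74247856e-01  5.12724844e-04] 0.08504546628682935
```

View pics/scene0.png

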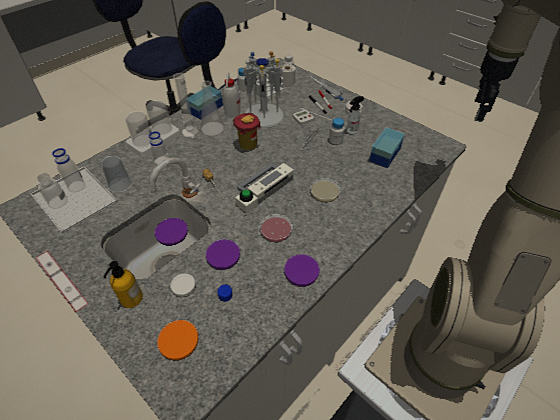

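View pics/side0.png

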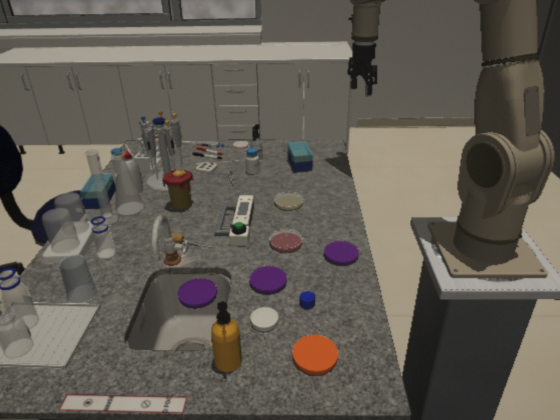

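Red dish is at scene (276,228) and side (286,241). Look-alikes are purple at scene (302,270), (222,254) and (172,231), orange at (178,340), and cream at (325,190). The reader is at scene (265,186) with its green button at (246,194). Next I'll take one close crop of each view.

Run:
```python
from h import *
a=load("scene0")["img"][150:250,225:350,::-1];b=load("side0")["img"][185:260,205:315,::-1]
a=cv2.resize(a,None,fx=4.5,fy=4.5,interpolation=cv2.INTER_CUBIC);b=cv2.resize(b,None,fx=7,fy=7,interpolation=cv2.INTER_CUBIC)
cv2.imwrite("pics/ca.png",a);cv2.imwrite("pics/cb.png",b)
for n,cs in(("scene0",dict(red=(276,228,.015),cream=(325,190,.015),green=(246,192,.057))),("side0",dict(red=(286,240,.015),cream=(289,200,.015),green=(239,227,.057)))):
    f=load(n)
    for k,(u,v,z) in cs.items(): print(n,k,pix2w(f,u,v,z).round(3))
```

```text
scene0 red [ 0.508 -0.024  0.015]
scene0 cream [ 0.501 -0.232  0.015]
scene0 green [ 0.637 -0.037  0.057]
side0 red [ 0.51  -0.019  0.015]
side0 cream [ 0.503 -0.23   0.015]
side0 green [ 0.633 -0.019  0.057]
```

View pics/ca.png

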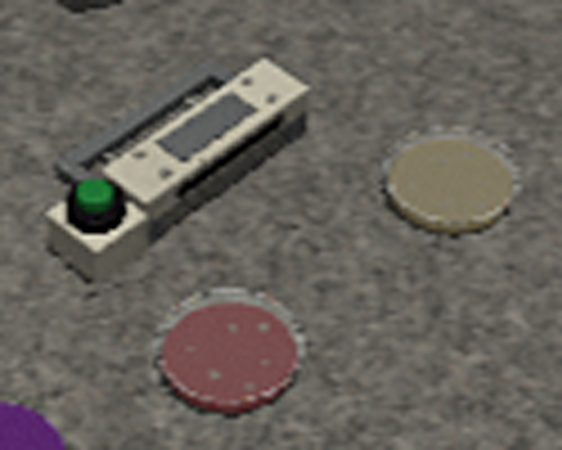

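View pics/cb.png

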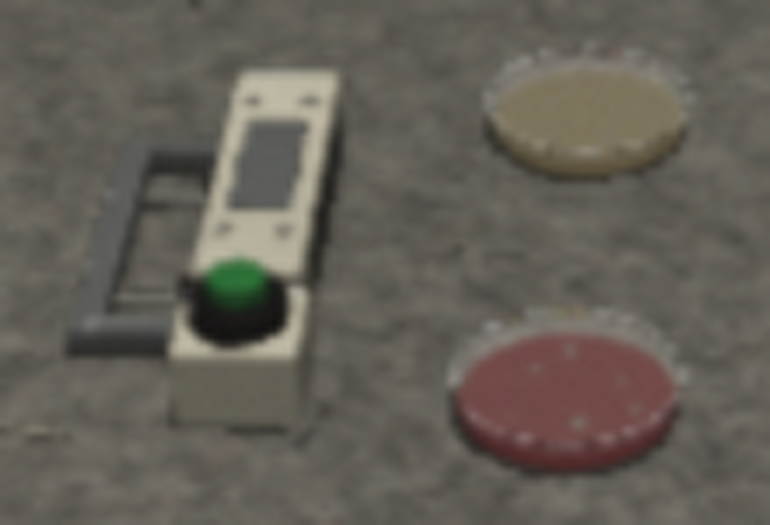

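Run:
```python
from h import *
A=dict(bf_f=(310,90),bf_b=(265,57),bn_b=(105,160),bn_f=(155,203));B=dict(bf_f=(341,72),bf_b=(240,70),bn_f=(302,277),bn_b=(193,268))
for n,D,s,o,g,rd in(("scene0",A,4.5,(225,150),(97,188),(231,350)),("side0",B,7,(205,185),(237,273),(566,392))):
    f=load(n);P=lambda uv,z:pix2w(f,uv[0]/s+o[0],uv[1]/s+o[1],z)[:2]
    Q={k:P(v,.044) for k,v in D.items()}
    for k in Q:print(n,k,Q[k].round(4))
    c=sum(Q.values())/4; ax=(Q["bn_f"]+Q["bn_b"]-Q["bf_f"]-Q["bf_b"])/2
    g_=P(g,.057);print("centre",c.round(4),"len",np.linalg.norm(ax),"yawy",np.degrees(np.arctan2(-ax[0],ax[1])),"green",g_.round(4), "dist",np.linalg.norm(g_-c),"yaw_g",np.degrees(np.arctan2(-(g_-c)[0],(g_-c)[1])),"red",P(rd,.013).round(4))
```

```text
scene0 bf_f [ 0.6081 -0.2093]
scene0 bf_b [ 0.6529 -0.2127]
scene0 bn_b [ 0.6611 -0.0676]
scene0 bn_f [ 0.6099 -0.0627]
centre [ 0.633  -0.1381] len 0.14590352220040317 yawy -1.982400268039506 green [ 0.637  -0.0384] dist 0.09975039263699657 yaw_g -2.276374440054286 red [ 0.509  -0.0268]
side0 bf_f [ 0.6086 -0.2088]
side0 bf_b [ 0.6521 -0.2108]
side0 bn_f [ 0.6124 -0.0504]
side0 bn_b [ 0.6552 -0.0568]
centre [ 0.6321 -0.1317] len 0.15623326156096953 yawy -1.2691450299740463 green [ 0.635  -0.0336] dist 0.09815117178266905 yaw_g -1.7094728309925113 red [ 0.5107 -0.0176]
```

```bash
cat >> h.py <<'E'
def plan(x,y,z,psi):  # tool-frame shift and turn from the present pose to TCP x,y,z, tool x at world yaw psi (deg), pointing down
    from workcell import ctrl
    s=ctrl.get_state();M=rot(s["ee_rot"]);c,n=np.cos(np.radians(psi)),np.sin(np.radians(psi))
    T=np.array([[c,n,0],[n,-c,0],[0,0,-1]]);d=M.T@(np.array([x,y,z])-s["position"]);w=R.from_matrix(M.T@T).as_rotvec()
    print("t",round(s["t"],2),"pos",np.round(s["position"],4),"psi",np.degrees(np.arctan2(M[1,0],M[0,0])).round(1),"F",np.round(s["wrist_force"],1),"w",round(s["width"],4))
    print("shift",d.round(4),"rows",np.linalg.norm(d)/.0625,"turn",w.round(3),np.linalg.norm(w)/.187)
E
python3 - <<'E'
from h import *
f=load("scene0")
for n,u,v,z in(("p1",302,270,.01),("p2",222,254,.01),("cap",225,292,.015),("small",183,285,.01),("orange",178,340,.01)):print(n,pix2w(f,u,v,z).round(3))
plan(.486,.055,.15,107.4)
E
```

```text
p1 [0.368 0.027 0.01 ]
p2 [0.554 0.134 0.01 ]
cap [0.461 0.205 0.015]
small [0.554 0.262 0.01 ]
orange [0.45  0.357 0.01 ]
t 0.1 pos [ 0.262  -0.567   0.1995] psi 24.8 F [-0.2 -0.  -0.1] w 0.085
shift [ 0.4643 -0.4707  0.0501] rows 10.608192132312658 turn [-1.000e-03 -1.000e-03 -1.442e+00] 7.709678206967036
```

drive_tool(
  deltas=[0.5,0.04,-0.04,0,0,0,-0.16,0.5,0.08,-0.08,0,0,0,-0.32,0.5,0.12,-0.12,0,0,0,-0.5,0.5,0.16,-0.16,0,0,0,-0.67,0.5,0.2,-0.2,0,0,0,-0.84,0.5,0.24,-0.24,0,0,0,-1.0,0.5,0.28,-0.28,0,0,0,-1.15,0.5,0.32,-0.32,0,0,0,-1.3],
)

```text
t: 1.1
position: [0.4186, -0.1409, 0.2001]
ee_rot: [2.029, 2.399, -0.001]
wrist_force: [0.7, -0.8, -0.3]
width: 0.0428
grip_force: 0.0
```

```bash
python3 -c "
from h import *
plan(.486,.055,.1,107.4)"
```

```text
t 1.1 pos [ 0.4186 -0.1409  0.2001] psi 99.6 F [ 0.7 -0.8 -0.3] w 0.0428
shift [0.1821 0.099  0.1   ] rows 3.681988535742053 turn [-0.     0.    -0.137] 0.7322591287902047
```

drive_tool(
  deltas=[0.5,0.045,0.025,0,0,0,-0.05,0.5,0.09,0.05,0.01,0,0,-0.14,0.5,0.135,0.075,0.04,0,0,-0.137,0.5,0.182,0.099,0.08,0,0,-0.137,0.5,0.182,0.099,0.1,0,0,-0.137,0.5,0.182,0.099,0.1,0,0,-0.137],
)

```text
t: 1.85
position: [0.4853, 0.0532, 0.0986]
ee_rot: [-1.862, -2.526, 0.003]
wrist_force: [0.3, -0.5, -0.4]
width: 0.0427
grip_force: 0.0
```

Run:
```python
from h import *
plan(.486,.055,.003,107.4)
grab("wrist","w1");f=grab("side","s1")
cv2.imwrite("pics/s1c.png",cv2.resize(f["img"][170:290,190:350,::-1],None,fx=2.8,fy=2.8,interpolation=cv2.INTER_CUBIC))
w=cv2.imread("pics/w1.png");s=cv2.imread("pics/s1c.png")
s=cv2.resize(s,(400,300));w=cv2.resize(w,(400,300));cv2.imwrite("pics/m1.png",np.hstack([w,s]))
```

```text
t 1.85 pos [0.4853 0.0532 0.0986] psi 107.2 F [ 0.3 -0.5 -0.4] w 0.0427
shift [0.0013 0.0015 0.0956] rows 1.5302767934697756 turn [-0.003 -0.001 -0.003] 0.027090494618006188
```

View pics/m1.png

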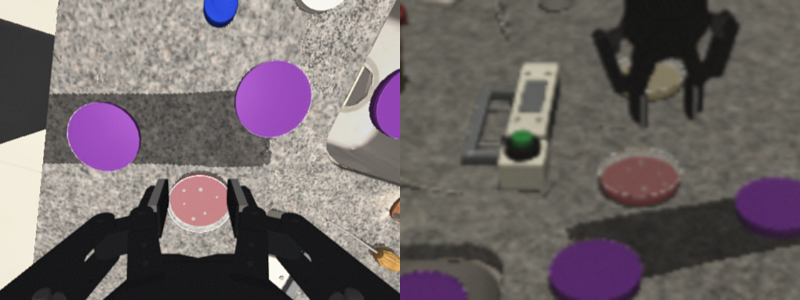

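Run:
```python
from h import *
f=load("w1");h=cv2.cvtColor(f["img"],cv2.COLOR_RGB2HSV);m=((h[...,0]<8)|(h[...,0]>170))&(h[...,1]>70)&(h[...,2]>90)
m[:230]=0;m[330:]=0;m[:,:220]=0;m[:,340:]=0
n,l,st,c=cv2.connectedComponentsWithStats(m.astype(np.uint8));i=1+st[1:,4].argmax();print(st[i],c[i])
x,y,w,hh,_=st[i];C=pix2w(f,x+w/2,y+hh/2,.008);print(C,pix2w(f,x,c[i][1],.008),pix2w(f,x+w,c[i][1],.008))
```

```text
[ 239  248   80   68 4230] [279.06453901 281.01631206]
[ 0.51315924 -0.02809952  0.008     ] [ 0.47456237 -0.03894581  0.008     ] [ 0.55104386 -0.0151235   0.008     ]
```

drive_tool(
  deltas=[0.5,0,0,0.04,0,0,0,0.5,0,0,0.07,0,0,0,0.5,0,0,0.087,0,0,0,0.5,0,0,0.093,0,0,0,0.5,0,0,0.093,0,0,0],
)

```text
t: 2.58
position: [0.4873, 0.0528, 0.0079]
ee_rot: [1.866, 2.527, 0.001]
wrist_force: [0.3, -0.1, -0.2]
width: 0.0427
grip_force: 0.0
```

Run:
```python
from h import *
plan(.486,.055,.003,107.4)
f=grab("side","s2");cv2.imwrite("pics/s2c.png",cv2.resize(f["img"][200:275,240:350,::-1],None,fx=6,fy=6,interpolation=cv2.INTER_CUBIC))
```

```text
t 2.58 pos [0.4873 0.0528 0.0079] psi 107.1 F [ 0.3 -0.1 -0.2] w 0.0427
shift [ 0.0025 -0.0006  0.0049] rows 0.08883539700054452 turn [ 0.001  0.    -0.005] 0.027163129957519152
```

View pics/s2c.png

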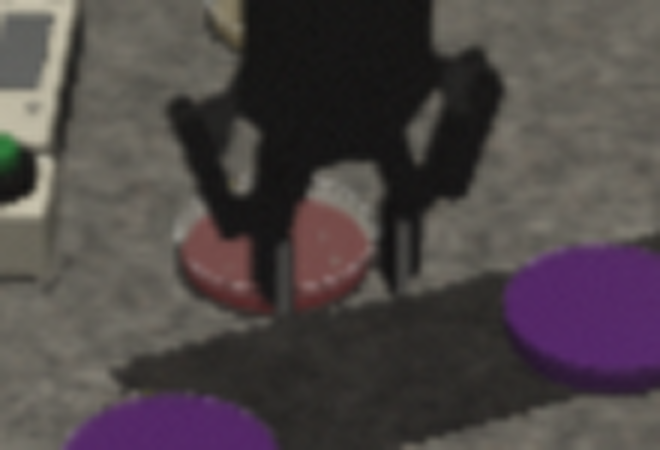

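drive_tool(
  deltas=[0.5,-0.01,0,0.004,0,0,0,0.5,-0.02,0,0.004,0,0,0,0.5,-0.03,0,0.004,0,0,0,0.5,-0.042,0,0.004,0,0,0,0.5,-0.054,0,0.004,0,0,0,0.5,-0.066,0,0.004,0,0,0,0.5,-0.078,0,0.004,0,0,0,0.5,-0.09,0,0.004,0,0,0],
)

```text
t: 3.62
position: [0.5135, -0.0339, 0.0032]
ee_rot: [1.866, 2.528, -0.0]
wrist_force: [-0.5, -1.0, -0.9]
width: 0.0429
grip_force: 0.0
```

```bash
cat >> h.py <<'E'
def dish(f,lo,hi,z=.008):  # centre of the largest red blob whose position lies in the box lo..hi
    h=cv2.cvtColor(f["img"],cv2.COLOR_RGB2HSV);m=((h[...,0]<8)|(h[...,0]>170))&(h[...,1]>70)&(h[...,2]>60)
    n,l,st,c=cv2.connectedComponentsWithStats(m.astype(np.uint8))
    for i in np.argsort(-st[1:,4])[:6]+1:
        x,y,w,hh,a=st[i];C=pix2w(f,x+w/2,y+hh/2,z)
        if lo[0]<C[0]<hi[0] and lo[1]<C[1]<hi[1]:
            print("dish",C.round(4),"area",a,"w",np.linalg.norm(pix2w(f,x,c[i][1],z)-pix2w(f,x+w,c[i][1],z)).round(3));return C
E
python3 - <<'E'
from h import *
plan(.53,-.083,.004,107.4)
for n in("scene","side","wrist"): dish(grab(n,n+"3"),(.4,-.25),(.7,.05))
E
```

```text
t 3.62 pos [ 0.5135 -0.0339  0.0032] psi 107.1 F [-0.5 -1.  -0.9] w 0.0429
shift [-0.0518  0.0013 -0.0008] rows 0.8291884721564421 turn [ 0.     0.    -0.005] 0.024988939555182027
dish [ 0.5082 -0.0246  0.008 ] area 489 w 0.084
dish [ 0.5117 -0.0155  0.008 ] area 457 w 0.083
dish [ 0.513 -0.026  0.008] area 12260 w 0.082
```

Run:
```python
from h import *
w=cv2.imread("pics/wrist3.png");s=load("side3")["img"][190:280,230:350,::-1]
cv2.imwrite("pics/m3.png",np.hstack([cv2.resize(w,(400,300)),cv2.resize(s,(400,300),interpolation=cv2.INTER_CUBIC)]))
```

```text
(no output)
```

View pics/m3.png

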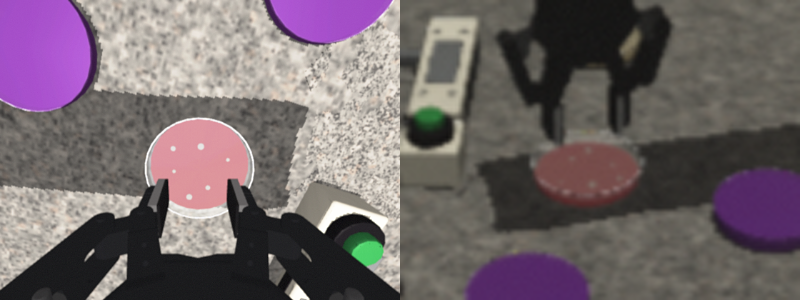

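The fingertips slid over the lid and the dish hasn't moved: it is still at about (0.513, -0.026). At half opening the tips stand roughly 10 mm or more behind the TCP. I'll back off and find the touchdown height.

drive_tool(
  deltas=[0.5,0,0,-0.02,0,0,0,0.5,0.03,0,-0.025,0,0,0,0.5,0.08,0,-0.025,0,0,0,0.5,0.088,0,-0.02,0,0,0,0.5,0.088,0,0,0,0,0,0.5,0.088,0,0.003,0,0,0,0.5,0.088,0,0.003,0,0,0],
)

```text
t: 4.65
position: [0.4876, 0.0508, 0.0008]
ee_rot: [1.866, 2.527, 0.0]
wrist_force: [0.2, 0.8, 0.1]
width: 0.0424
grip_force: 0.0
```

drive_tool(
  deltas=[0.5,0,0,0.002,0,0,0,0.5,0,0,0.003,0,0,0,0.5,0,0,0.003,0,0,0],
)

```text
t: 5.03
position: [0.4874, 0.0509, -0.0027]
ee_rot: [1.866, 2.527, 0.0]
wrist_force: [0.0, -0.2, 0.5]
width: 0.0429
grip_force: 0.0
```

drive_tool(
  deltas=[0.5,0,0,0.002,0,0,0,0.5,0,0,0.003,0,0,0,0.5,0,0,0.003,0,0,0],
)

```text
t: 5.4
position: [0.4873, 0.051, -0.0059]
ee_rot: [-1.866, -2.527, 0.0]
wrist_force: [-1.0, -0.5, -0.8]
width: 0.0428
grip_force: 0.0
```

drive_tool(
  deltas=[0.5,-0.012,0,0,0,0,0,0.5,-0.024,0,0,0,0,0,0.5,-0.034,0,0,0,0,0,0.5,-0.044,0,0,0,0,0,0.5,-0.05,0,0,0,0,0],
)

```text
t: 6.02
position: [0.5023, 0.0023, -0.0058]
ee_rot: [1.867, 2.527, -0.0]
wrist_force: [0.2, 0.6, 0.1]
width: 0.0427
grip_force: 0.0
```

Run:
```python
from h import *
plan(.53,-.083,-.006,107.4)
for n in("scene","side","wrist"): dish(grab(n,n+"4"),(.4,-.25),(.7,.05))
```

```text
t 6.03 pos [ 0.5023  0.0023 -0.0058] psi 107.1 F [0.2 0.6 0.1] w 0.0427
shift [-0.0897  0.0014  0.0002] rows 1.435639526413177 turn [-0.     0.    -0.005] 0.028970892580670673
dish [ 0.5048 -0.023   0.008 ] area 293 w 0.08
dish [ 0.5117 -0.0155  0.008 ] area 382 w 0.083
dish [ 0.5122 -0.0264  0.008 ] area 8608 w 0.063
```

Run:
```python
from h import *
w=cv2.imread("pics/wrist4.png")[120:400,130:430];s=load("side4")["img"][195:270,240:340,::-1]
cv2.imwrite("pics/m4.png",np.hstack([cv2.resize(w,(400,373)),cv2.resize(s,(400,373),interpolation=cv2.INTER_CUBIC)]))
f=load("side4");g=load("wrist4")
for z in(0,.007,.02):print(z,w2pix(f,[.5023,.0023,z]),w2pix(g,[.5023,.0023,z]))
```

```text
0 [289.01886116 249.4188549 ] [275.76936567 244.41512198]
0.007 [289.00181347 247.2763376 ] [275.7344883  249.47454641]
0.02 [288.9698776  243.26270502] [275.66217287 259.96485847]
```

View pics/m4.png

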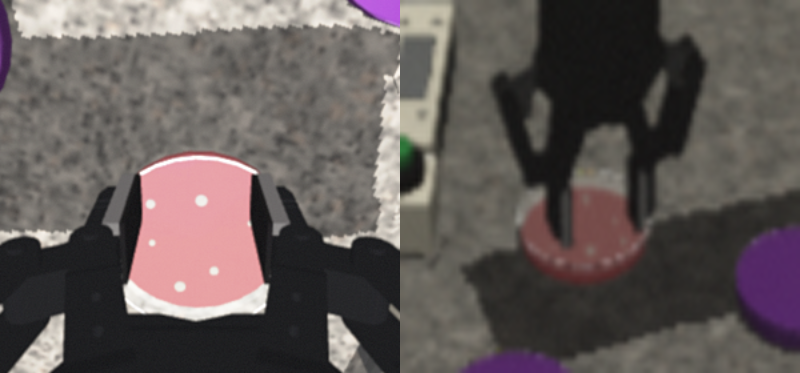

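The tips are still above the lid, and by the side view they're about 20 mm up. I'll back off and descend until they touch the worktop.

drive_tool(
  deltas=[0.5,0,0,-0.006,0,0,0,0.5,0.03,0,-0.006,0,0,0,0.5,0.055,0,-0.006,0,0,0,0.5,0.055,0,0,0,0,0,0.5,0.055,0,0.004,0,0,0,0.5,0.055,0,0.004,0,0,0],
)

```text
t: 6.92
position: [0.4858, 0.0549, -0.0101]
ee_rot: [-1.867, -2.526, 0.001]
wrist_force: [1.3, -0.1, 0.8]
width: 0.0428
grip_force: 0.0
```

drive_tool(
  deltas=[0.5,0,0,0.002,0,0,0,0.5,0,0,0.004,0,0,0,0.5,0,0,0.004,0,0,0],
)

```text
t: 7.3
position: [0.4858, 0.0556, -0.0139]
ee_rot: [-1.866, -2.527, 0.0]
wrist_force: [0.4, 0.3, -0.3]
width: 0.0431
grip_force: 0.0
```

drive_tool(
  deltas=[0.5,0,0,0.002,0,0,0,0.5,0,0,0.003,0,0,0,0.5,0,0,0.003,0,0,0],
)

```text
t: 7.68
position: [0.4859, 0.0558, -0.0169]
ee_rot: [-1.866, -2.528, 0.0]
wrist_force: [-0.5, 0.3, -0.2]
width: 0.0432
grip_force: 0.0
```

Run:
```python
from h import *
f=grab("side","side5");c=f["img"][200:275,240:340,::-1]
cv2.imwrite("pics/m5.png",cv2.resize(c,(800,600),interpolation=cv2.INTER_CUBIC))
for z in(-.017,0,.01):print(z,w2pix(f,[.486,.0556,z])*8-[1920,1600])
```

```text
-0.017 [442.68315939 538.0682922 ]
0 [442.72561639 496.0093878 ]
0.01 [442.75089529 470.96751861]
```

View pics/m5.png

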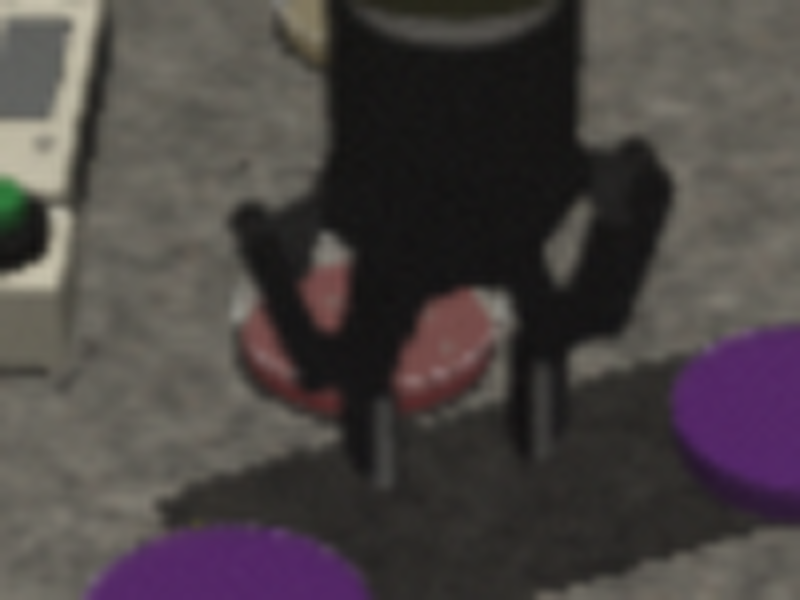

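drive_tool(
  deltas=[0.5,0,0,-0.02,0,0,0,0.25,0,0,-0.027,0,0,0,0.25,0,0,-0.027,0,0,0,0.25,0,0,-0.027,0,0,0,0.25,0,0,-0.022,0,0,0,0.25,0,0,-0.017,0,0,0,0.25,0,0,-0.017,0,0,0],
)

```text
t: 8.6
position: [0.4854, 0.0558, -0.0005]
ee_rot: [-1.865, -2.527, 0.001]
wrist_force: [-0.8, 0.1, -0.6]
width: 0.021
grip_force: 0.0
```

Run:
```python
from h import *
plan(.486,.0556,0,107.4)
f=grab("side","side6");c=f["img"][200:275,240:340,::-1]
cv2.imwrite("pics/m6.png",cv2.resize(c,(800,600),interpolation=cv2.INTER_CUBIC))
for z in(-.017,0,.01):print(z,w2pix(f,[.486,.0556,z])*8-[1920,1600])
```

```text
t 8.6 pos [ 0.4854  0.0558 -0.0005] psi 107.1 F [-0.8  0.1 -0.6] w 0.021
shift [-0.0004  0.0005 -0.0005] rows 0.013272705669139895 turn [-0.001 -0.    -0.005] 0.02532382994099922
-0.017 [442.68315939 538.0682922 ]
0 [442.72561639 496.0093878 ]
0.01 [442.75089529 470.96751861]
```

View pics/m6.png

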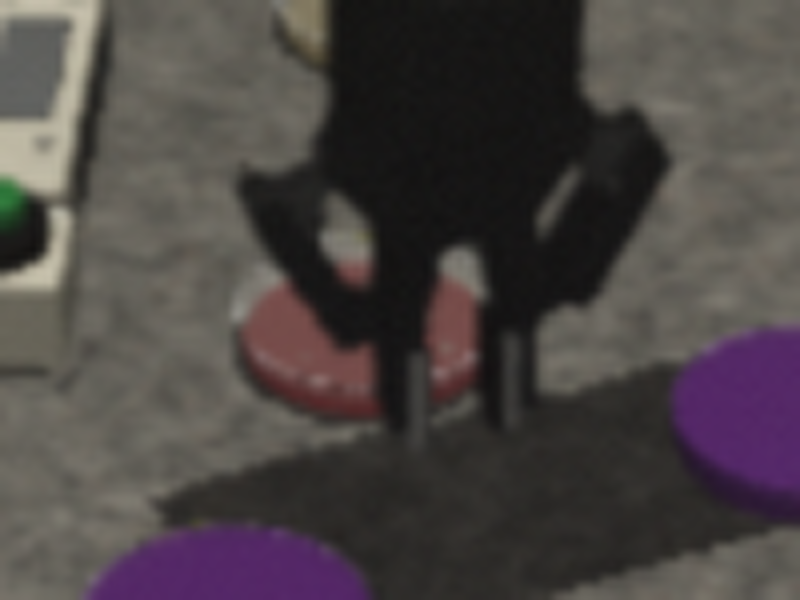

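drive_tool(
  deltas=[0.25,0,0,0.004,0,0,0,0.25,0,0,0.008,0,0,0,0.25,0,0,0.012,0,0,0,0.25,0,0,0.014,0,0,0,0.25,0,0,0.014,0,0,0],
)

```text
t: 9.28
position: [0.4858, 0.0557, -0.014]
ee_rot: [-1.866, -2.527, 0.0]
wrist_force: [0.6, 0.0, 0.1]
width: 0.0213
grip_force: 0.0
```

drive_tool(
  deltas=[0.25,0,0,0.002,0,0,0,0.25,0,0,0.003,0,0,0,0.25,0,0,0.003,0,0,0],
)

```text
t: 9.65
position: [0.4859, 0.0558, -0.0168]
ee_rot: [1.866, 2.528, -0.0]
wrist_force: [-0.3, -0.5, 0.2]
width: 0.0213
grip_force: 0.0
```

drive_tool(
  deltas=[0.25,0,0,0.002,0,0,0,0.25,0,0,0.003,0,0,0,0.25,0,0,0.003,0,0,0],
)

```text
t: 10.02
position: [0.4858, 0.0558, -0.0199]
ee_rot: [-1.866, -2.527, 0.0]
wrist_force: [0.8, -0.6, 1.2]
width: 0.0216
grip_force: 0.0
```

drive_tool(
  deltas=[0.25,0,0,0.002,0,0,0,0.25,0,0,0.003,0,0,0,0.25,0,0,0.003,0,0,0],
)

```text
t: 10.4
position: [0.4858, 0.0558, -0.0229]
ee_rot: [-1.866, -2.527, 0.0]
wrist_force: [-0.7, -0.5, 0.0]
width: 0.0215
grip_force: 0.0
```

drive_tool(
  deltas=[0.25,0,0,0.002,0,0,0,0.25,0,0,0.003,0,0,0,0.25,0,0,0.003,0,0,0],
)

```text
t: 10.78
position: [0.4858, 0.0557, -0.0259]
ee_rot: [-1.866, -2.527, 0.0]
wrist_force: [-0.8, 0.4, -0.2]
width: 0.0212
grip_force: 0.0
```

The tips still aren't touching at TCP z -0.026. From the picture they stand a few mm up, within the height of the dish wall, so I'll push here and watch the dish.

drive_tool(
  deltas=[0.25,-0.012,0,0,0,0,0,0.25,-0.024,0,0,0,0,0,0.25,-0.034,0,0,0,0,0,0.25,-0.044,0,0,0,0,0,0.25,-0.05,0,0,0,0,0],
)

```text
t: 11.4
position: [0.5008, 0.0072, -0.0258]
ee_rot: [1.867, 2.527, -0.0]
wrist_force: [-0.6, -0.1, 0.7]
width: 0.0214
grip_force: 0.2
```

Run:
```python
from h import *
plan(.53,-.083,-.026,107.4)
for n in("scene","side","wrist"): dish(grab(n,n+"7"),(.4,-.25),(.7,.05))
```

```text
t 11.4 pos [ 0.5008  0.0072 -0.0258] psi 107.1 F [-0.6 -0.1  0.7] w 0.0214
shift [-0.0948  0.0014  0.0002] rows 1.5164033335338567 turn [ 0.     0.    -0.005] 0.028874657406941673
dish [ 0.4822 -0.0394  0.008 ] area 39 w 0.041
dish [ 0.4971 -0.0338  0.008 ] area 103 w 0.022
dish [ 0.513  -0.0291  0.008 ] area 3400 w 0.036
```

```bash
cat >> h.py <<'E'
def fit(frames,x0,y0,r=.041,z=.008,span=.04):  # disc centre: red pixels inside, bare (not red, not dark) pixels outside
    from scipy.optimize import minimize
    t=np.linspace(0,2*np.pi,80);D=[]
    for f in frames:
        h=cv2.cvtColor(f["img"],cv2.COLOR_RGB2HSV).astype(int)
        red=((h[...,0]<9)|(h[...,0]>168))&(h[...,1]>60)&(h[...,2]>50);dark=h[...,2]<50
        roi=np.zeros(red.shape,np.uint8);P=np.array([w2pix(f,[x0+(r+span)*np.cos(a),y0+(r+span)*np.sin(a),z]) for a in t])
        cv2.fillPoly(roi,[P.astype(np.int32)],1);D.append((f,red&(roi>0),dark))
    def cost(c):
        s=0
        for f,red,dark in D:
            m=np.zeros(red.shape,np.uint8);P=np.array([w2pix(f,[c[0]+r*np.cos(a),c[1]+r*np.sin(a),z]) for a in t])
            cv2.fillPoly(m,[np.round(P*16).astype(np.int32)],1,shift=4);m=m>0
            s+=((red&~m).sum()+(m&~red&~dark).sum())/m.sum()
        return s
    g=[(cost((x,y)),x,y) for x in np.arange(x0-span,x0+span+.001,.004) for y in np.arange(y0-span,y0+span+.001,.004)]
    b=min(g);q=minimize(cost,b[1:],method="Nelder-Mead",options=dict(initial_simplex=[b[1:],(b[1]+.003,b[2]),(b[1],b[2]+.003)]))
    print("dish",q.x.round(4),"cost",round(q.fun,3));return q.x
E
python3 - <<'E'
from h import *
for k in("3","4","7"):
  for n in("scene","side","wrist"): print(k,n,end=" ");fit([load(n+k)],.51,-.03)
E
```

```text
3 scene dish [ 0.5097 -0.0244] cost 0.127
3 side dish [ 0.5117 -0.0201] cost 0.077
3 wrist dish [ 0.5132 -0.028 ] cost 0.059
4 scene dish [ 0.5105 -0.0257] cost 0.107
4 side dish [ 0.5122 -0.0198] cost 0.116
4 wrist dish [ 0.5129 -0.0264] cost 0.122
7 scene dish [ 0.5139 -0.0402] cost 0.042
7 side dish [ 0.515  -0.0374] cost 0.087
7 wrist dish [ 0.5154 -0.0407] cost 0.03
```

drive_tool(
  deltas=[0.25,-0.012,0,0,0,0,0,0.25,-0.026,0,0,0,0,0,0.25,-0.04,0,0,0,0,0,0.25,-0.054,0,0,0,0,0,0.25,-0.068,0,0,0,0,0,0.25,-0.08,0,0,0,0,0,0.25,-0.09,0.001,0,0,0,0,0.25,-0.095,0.001,0,0,0,0],
)

```text
t: 12.55
position: [0.5298, -0.0831, -0.0258]
ee_rot: [1.866, 2.527, 0.0]
wrist_force: [-0.2, 0.4, -0.2]
width: 0.0216
grip_force: 0.2
```

Run:
```python
from h import *
plan(.53,-.085,-.026,107.4)
F=[grab(n,n+"8") for n in("scene","side","wrist")]
for f in F: fit([f],.54,-.125)
```

```text
t 12.55 pos [ 0.5298 -0.0831 -0.0258] psi 107.1 F [-0.2  0.4 -0.2] w 0.0216
shift [-0.0019 -0.0004  0.0002] rows 0.030892102986797974 turn [ 0.     0.    -0.005] 0.02703722731343648
dish [ 0.543  -0.1294] cost 0.047
dish [ 0.544  -0.1256] cost 0.106
dish [ 0.5449 -0.1307] cost 0.029
```

drive_tool(
  deltas=[0.25,0.02,0,0,0,0,0,0.25,0.025,0,-0.03,0,0,0,0.25,0.025,0,-0.06,0,0,0,0.25,0.025,0,-0.06,0,0,0],
)

```text
t: 13.2
position: [0.5233, -0.0568, 0.0363]
ee_rot: [1.861, 2.527, 0.002]
wrist_force: [-0.4, -0.1, 0.3]
width: 0.0214
grip_force: 0.0
```

Run:
```python
from h import *
plan(.4697,-.125,.03,176)
```

```text
t 13.2 pos [ 0.5233 -0.0568  0.0363] psi 107.2 F [-0.4 -0.1  0.3] w 0.0214
shift [-0.0492 -0.0715  0.0061] rows 1.3918361332770257 turn [ 0.002  0.004 -1.2  ] 6.4174294263973986
```

drive_tool(
  deltas=[0.25,0,-0.02,0,0,0,-0.17,0.25,0,-0.045,0,0,0,-0.34,0.25,-0.01,-0.07,0,0,0,-0.52,0.25,-0.02,-0.0715,0,0,0,-0.7,0.25,-0.03,-0.0715,0,0,0,-0.87,0.25,-0.04,-0.0715,0,0,0,-1.04,0.25,-0.049,-0.0715,0,0,0,-1.2,0.25,-0.049,-0.0715,0,0,0,-1.2],
)

```text
t: 14.2
position: [0.4677, -0.1258, 0.0334]
ee_rot: [-0.114, -3.139, -0.001]
wrist_force: [-0.6, -0.2, -0.2]
width: 0.0216
grip_force: 0.0
```

Run:
```python
from h import *
plan(.4697,-.125,-.026,176)
F=[grab(n,n+"9") for n in("scene","side","wrist")]
for f in F: fit([f],.54,-.125)
for n,u in(("reader",(.632,-.137,.044)),("dish",(.5445,-.13,.008))): print(n,w2pix(F[2],u))
```

```text
t 14.2 pos [ 0.4677 -0.1258  0.0334] psi 175.8 F [-0.6 -0.2 -0.2] w 0.0216
shift [-0.0019  0.0009  0.0594] rows 0.951699234968203 turn [ 0.001 -0.001 -0.003] 0.017103591785175485
dish [ 0.5428 -0.13  ] cost 0.062
dish [ 0.544 -0.125] cost 0.069
dish [ 0.5421 -0.1355] cost 0.084
reader [277.48798921 444.01104019]
dish [277.88816932 315.92121535]
```

drive_tool(
  deltas=[0.25,0,0,0.03,0,0,0,0.25,0,0,0.05,0,0,0,0.25,0,0,0.059,0,0,0,0.25,0,0,0.059,0,0,0],
)

```text
t: 14.85
position: [0.4681, -0.1261, -0.0251]
ee_rot: [-0.113, -3.139, -0.001]
wrist_force: [-0.2, 0.3, 0.4]
width: 0.0213
grip_force: 0.0
```

drive_tool(
  deltas=[0.25,-0.012,0,0,0,0,0,0.25,-0.024,0,0,0,0,0,0.25,-0.034,0,0,0,0,0,0.25,-0.044,0,0,0,0,0,0.25,-0.054,0,0,0,0,0,0.25,-0.064,0,0,0,0,0,0.25,-0.07,0,0,0,0,0],
)

```text
t: 15.72
position: [0.5388, -0.1315, -0.0248]
ee_rot: [0.113, 3.139, 0.0]
wrist_force: [-1.1, 0.0, 0.9]
width: 0.0215
grip_force: 0.2
```

Run:
```python
from h import *
plan(.583,-.135,-.026,177)
F=[grab(n,n+"10") for n in("scene","side","wrist")]
for f in F: fit([f],.585,-.13)
```

```text
t 15.72 pos [ 0.5388 -0.1315 -0.0248] psi 175.9 F [-1.1  0.   0.9] w 0.0215
shift [-0.0443 -0.0003  0.0012] rows 0.7098425712475682 turn [ 0.     0.    -0.019] 0.10368707281592394
dish [ 0.5893 -0.1301] cost 0.056
dish [ 0.5844 -0.1247] cost 0.165
dish [ 0.5892 -0.135 ] cost 0.033
```

drive_tool(
  deltas=[0.25,-0.01,0,0,0,0,0,0.25,-0.018,0,0,0,0,0,0.25,-0.025,0,0,0,0,0,0.25,-0.031,0,0,0,0,0,0.25,-0.035,0,0,0,0,0,0.25,-0.038,0,0,0,0,0],
)

```text
t: 16.62
position: [0.5762, -0.1342, -0.0248]
ee_rot: [-0.113, -3.139, 0.0]
wrist_force: [-0.9, 0.3, -0.8]
width: 0.0212
grip_force: 0.2
```

drive_tool(
  deltas=[0.25,-0.002,0,0,0,0,0,0.25,-0.004,0,0,0,0,0,0.25,-0.004,0,0,0,0,0],
)

```text
t: 17.0
position: [0.5802, -0.1346, -0.0247]
ee_rot: [0.113, 3.139, -0.0]
wrist_force: [0.2, -0.4, -0.6]
width: 0.0216
grip_force: 0.0
```

drive_tool(
  deltas=[0.25,-0.002,0,0,0,0,0,0.25,-0.003,0,0,0,0,0,0.25,-0.003,0,0,0,0,0],
)

```text
t: 17.38
position: [0.5826, -0.1344, -0.0249]
ee_rot: [-0.112, -3.139, -0.0]
wrist_force: [-3.2, 2.2, 1.7]
width: 0.0212
grip_force: 2.0
```

drive_tool(
  deltas=[0.25,-0.002,0,0,0,0,0,0.25,-0.002,0,0,0,0,0],
)

```text
t: 17.62
position: [0.583, -0.1344, -0.0253]
ee_rot: [-0.112, -3.135, -0.0]
wrist_force: [-11.5, 1.9, 5.8]
width: 0.0212
grip_force: 5.8
```

Run:
```python
from h import *
plan(.583,-.135,-.026,177)
F=[grab(n,n+"11") for n in("scene","side","wrist")]
for f in F: fit([f],.63,-.13,span=.02)
```

```text
t 17.62 pos [ 0.583  -0.1344 -0.0253] psi 175.9 F [-11.5   1.9   5.8] w 0.0212
shift [-0.0001 -0.0006  0.0007] rows 0.0152035163189491 turn [-0.    -0.004 -0.019] 0.10420014369513611
dish [ 0.6186 -0.1464] cost 0.164
dish [ 0.5762 -0.1128] cost 0.238
dish [ 0.6326 -0.1372] cost 0.064
```

drive_tool(
  deltas=[0.25,0.003,0,0,0,0,0,0.25,0.012,0,0,0,0,0,0.25,0.035,0,0,0,0,0,0.25,0.06,0,-0.03,0,0,0,0,0.06,0,-0.08,0,0,0,0,0.06,0,-0.14,0,0,0,0,0.06,0,-0.14,0,0,0],
)

```text
t: 18.65
position: [0.5279, -0.1313, 0.12]
ee_rot: [0.113, 3.131, -0.005]
wrist_force: [-0.8, 0.4, -0.5]
width: 0.0003
grip_force: 0.0
```

Run:
```python
from h import *
plan(.636,-.037,.1,160)
F=[grab(n,n+"12") for n in("scene","side","wrist")]
for f in F: fit([f],.63,-.13,span=.02)
for f in F:
    h=cv2.cvtColor(f["img"],cv2.COLOR_RGB2HSV);m=(abs(h[...,0].astype(int)-65)<15)&(h[...,1]>120)
    n,l,st,c=cv2.connectedComponentsWithStats(m.astype(np.uint8));i=1+st[1:,4].argmax() if n>1 else 0;print("green",st[i],pix2w(f,*c[i],.056).round(4))
```

```text
t 18.65 pos [ 0.5279 -0.1313  0.12  ] psi 175.9 F [-0.8  0.4 -0.5] w 0.0003
shift [-0.1008  0.1019  0.0205] rows 2.316972360959639 turn [-0.002  0.009  0.277] 1.4810012227158638
dish [ 0.6101 -0.1298] cost 0.5
dish [ 0.572  -0.0945] cost 0.261
dish [ 0.671  -0.1572] cost 0.094
green [242 190   9   7  55] [ 0.6359 -0.0341  0.056 ]
green [235 223   8   6  37] [ 0.6357 -0.0288  0.056 ]
green [377 303  22  17 177] [ 0.6288 -0.0358  0.056 ]
```

Run:
```python
from h import *
from scipy.optimize import least_squares
for n in("scene","side","wrist"):
    for z in((.008,)):
        f=load(n+"12");h=cv2.cvtColor(f["img"],cv2.COLOR_RGB2HSV)
        m=((h[...,0]<9)|(h[...,0]>168))&(h[...,1]>60)&(h[...,2]>50);vv,uu=np.nonzero(m)
        P=np.array([pix2w(f,u,v,z)[:2] for u,v in zip(uu,vv)])
        P=P[(P[:,0]>.57)&(P[:,0]<.625)&(P[:,1]>-.19)&(P[:,1]<-.08)]
        if len(P)<10: print(n,len(P));continue
        b=np.round(P[:,1]/.005).astype(int);E=np.array([[P[b==k,0].min(),k*.005] for k in set(b)])
        q=least_squares(lambda c:np.hypot(E[:,0]-c[0],E[:,1]-c[1])-.041,(.63,-.135),loss="soft_l1",f_scale=.002).x
        print(n,len(P),"xmin",P[:,0].min().round(4),"y",P[:,1].min().round(4),P[:,1].max().round(4),"fit",q.round(4))
a,b=load("scene0"),load("scene12")
d=np.abs(a["img"].astype(int)-b["img"]).sum(2)
for nm,p in(("cream",(325,190)),("p1",(302,270)),("p2",(222,254))):print(nm,d[p[1]-15:p[1]+15,p[0]-20:p[0]+20].mean())
```

```text
scene 150 xmin 0.591 y -0.173 -0.0926 fit [ 0.6326 -0.1323]
side 96 xmin 0.5916 y -0.1665 -0.0923 fit [ 0.6327 -0.1258]
wrist 106 xmin 0.6055 y -0.1764 -0.0983 fit [ 0.6329 -0.1364]
cream 15.834166666666667
p1 13.718333333333334
p2 13.686666666666667
```

drive_tool(
  deltas=[0,-0.03,0.03,-0.01,0,0,0.1,0,-0.06,0.06,-0.01,0,0,0.2,0,-0.1,0.1,-0.01,0,0,0.277,0,-0.1,0.1,0,0,0,0.277,0,-0.1,0.1,0.0,0,0,0.277],
)

```text
t: 19.42
position: [0.6306, -0.0382, 0.1127]
ee_rot: [-0.543, -3.09, 0.001]
wrist_force: [0.0, -0.7, 0.0]
width: 0.0
grip_force: 0.0
```

Run:
```python
from h import *
plan(.636,-.037,.06,160)
f=grab("wrist","wrist13");h=cv2.cvtColor(f["img"],cv2.COLOR_RGB2HSV);m=(abs(h[...,0].astype(int)-65)<15)&(h[...,1]>120)
n,l,st,c=cv2.connectedComponentsWithStats(m.astype(np.uint8))
for i in range(1,n):
    if st[i,4]>20: print("green",st[i],pix2w(f,*c[i],.056).round(4))
```

```text
t 19.43 pos [ 0.6306 -0.0382  0.1127] psi 160.1 F [ 0.  -0.7  0. ] w 0.0
shift [-0.0048  0.003   0.0526] rows 0.8472318544624307 turn [-0.001 -0.004  0.001] 0.022425021939477017
green [267 204  29  30 704] [ 0.6377 -0.0367  0.056 ]
```

drive_tool(
  deltas=[0,-0.005,0.002,0.01,0,0,0,0,-0.005,0.002,0.03,0,0,0,0,-0.005,0.002,0.043,0,0,0,0,-0.005,0.002,0.048,0,0,0,0,-0.005,0.002,0.048,0,0,0],
)

```text
t: 20.1
position: [0.6373, -0.0378, 0.0669]
ee_rot: [-0.545, -3.094, 0.0]
wrist_force: [-0.3, -0.7, 0.5]
width: -0.0001
grip_force: 0.0
```

drive_tool(
  deltas=[0,0,0,0.003,0,0,0,0,0,0,0.006,0,0,0,0,0,0,0.006,0,0,0],
)

```text
t: 20.48
position: [0.6374, -0.0378, 0.0611]
ee_rot: [-0.545, -3.094, 0.0]
wrist_force: [-0.2, 0.6, 0.1]
width: -0.0003
grip_force: 0.0
```

drive_tool(
  deltas=[0,0,0,0.003,0,0,0,0,0,0,0.006,0,0,0,0,0,0,0.006,0,0,0],
)

```text
t: 20.85
position: [0.6373, -0.0379, 0.0549]
ee_rot: [-0.545, -3.094, 0.0]
wrist_force: [-0.0, 0.2, 0.4]
width: 0.0
grip_force: 0.0
```

drive_tool(
  deltas=[0,0,0,0.003,0,0,0,0,0,0,0.006,0,0,0,0,0,0,0.006,0,0,0],
)

```text
t: 21.22
position: [0.6373, -0.0379, 0.0489]
ee_rot: [-0.545, -3.094, 0.0]
wrist_force: [-0.8, -0.4, 0.0]
width: -0.0001
grip_force: 0.0
```

drive_tool(
  deltas=[0,0,0,0.003,0,0,0,0,0,0,0.005,0,0,0,0,0,0,0.005,0,0,0],
)

```text
t: 21.6
position: [0.6374, -0.0379, 0.044]
ee_rot: [-0.545, -3.094, 0.0]
wrist_force: [-0.4, 0.4, -0.1]
width: -0.0002
grip_force: 0.0
```

drive_tool(
  deltas=[0,0,0,0.002,0,0,0,0,0,0,0.004,0,0,0,0,0,0,0.004,0,0,0],
)

```text
t: 21.98
position: [0.6373, -0.0378, 0.04]
ee_rot: [-0.545, -3.094, 0.0]
wrist_force: [-0.5, 0.1, -0.9]
width: 0.0003
grip_force: 0.0
```

Consistent with the offset of about 25–30 mm, so I'll continue down.

drive_tool(
  deltas=[0,0,0,0.002,0,0,0,0,0,0,0.004,0,0,0,0,0,0,0.004,0,0,0],
)

```text
t: 22.35
position: [0.6373, -0.0379, 0.036]
ee_rot: [-0.545, -3.094, 0.0]
wrist_force: [-0.2, 0.7, -0.1]
width: 0.0001
grip_force: 0.0
```

drive_tool(
  deltas=[0,0,0,0.002,0,0,0,0,0,0,0.003,0,0,0,0,0,0,0.003,0,0,0],
)

```text
t: 22.72
position: [0.6374, -0.0379, 0.0331]
ee_rot: [-0.545, -3.094, 0.0]
wrist_force: [0.2, -0.8, 0.7]
width: -0.0002
grip_force: 0.0
```

drive_tool(
  deltas=[0,0,0,0.002,0,0,0,0,0,0,0.003,0,0,0,0,0,0,0.003,0,0,0],
)

```text
t: 23.1
position: [0.6374, -0.0379, 0.0301]
ee_rot: [-0.545, -3.094, 0.0]
wrist_force: [-0.1, -0.0, -0.1]
width: 0.0001
grip_force: 0.0
```

drive_tool(
  deltas=[0,0,0,0.002,0,0,0,0,0,0,0.002,0,0,0],
)

```text
t: 23.35
position: [0.6374, -0.0379, 0.028]
ee_rot: [-0.545, -3.094, 0.0]
wrist_force: [0.8, 0.5, 0.4]
width: 0.0002
grip_force: 0.0
```

drive_tool(
  deltas=[0,0,0,0.002,0,0,0,0,0,0,0.002,0,0,0],
)

```text
t: 23.6
position: [0.6375, -0.0378, 0.0262]
ee_rot: [0.545, 3.094, -0.0]
wrist_force: [-0.6, 0.2, 0.6]
width: -0.0004
grip_force: 0.4
```

drive_tool(
  deltas=[0,0,0,0.002,0,0,0,0,0,0,0.002,0,0,0],
)

```text
t: 23.85
position: [0.6376, -0.0378, 0.0242]
ee_rot: [0.545, 3.094, 0.0]
wrist_force: [-0.5, 0.1, 2.1]
width: -0.0002
grip_force: 1.0
```

Contact began near TCP z 0.027. I'll press to the end stop.

drive_tool(
  deltas=[0,0,0,0.002,0,0,0,0,0,0,0.003,0,0,0],
)

```text
t: 24.1
position: [0.6376, -0.0379, 0.0213]
ee_rot: [0.545, 3.094, -0.0]
wrist_force: [-1.6, 0.3, 4.5]
width: -0.0002
grip_force: 1.9
```

drive_tool(
  deltas=[0,0,0,0.0015,0,0,0,0,0,0,0.0015,0,0,0],
)

```text
t: 24.35
position: [0.6377, -0.0378, 0.0209]
ee_rot: [0.545, 3.093, -0.001]
wrist_force: [-5.6, -0.7, 13.5]
width: 0.0003
grip_force: 6.7
```

The button is bottomed out: 13.5 N and no further travel. I'll lift clear.

drive_tool(
  deltas=[0,0,0,-0.003,0,0,0,0,0,0,-0.015,0,0,0,0,0,0,-0.05,0,0,0,0,0,0,-0.11,0,0,0,0,0,0,-0.15,0,0,0,0,0,0,-0.15,0,0,0,0,0,0,-0.15,0,0,0],
)

```text
t: 25.22
position: [0.637, -0.038, 0.1692]
ee_rot: [-0.545, -3.093, 0.001]
wrist_force: [1.0, -0.9, -0.7]
width: -0.0001
grip_force: 0.0
```

Run:
```python
from h import *
from scipy.optimize import least_squares
plan(.6,-.04,.17,160)
for n in("scene","side"):
    f=grab(n,n+"14");h=cv2.cvtColor(f["img"],cv2.COLOR_RGB2HSV)
    m=((h[...,0]<9)|(h[...,0]>168))&(h[...,1]>60)&(h[...,2]>50);vv,uu=np.nonzero(m)
    P=np.array([pix2w(f,u,v,.008)[:2] for u,v in zip(uu,vv)])
    P=P[(P[:,0]>.57)&(P[:,0]<.625)&(P[:,1]>-.19)&(P[:,1]<-.08)]
    if len(P)<10: print(n,len(P));continue
    b=np.round(P[:,1]/.005).astype(int);E=np.array([[P[b==k,0].min(),k*.005] for k in set(b)])
    print(n,len(P),P[:,0].min(),least_squares(lambda c:np.hypot(E[:,0]-c[0],E[:,1]-c[1])-.041,(.63,-.135),loss="soft_l1",f_scale=.002).x)
```

```text
t 25.23 pos [ 0.637  -0.038   0.1692] psi 160.0 F [ 1.  -0.9 -0.7] w -0.0001
shift [ 0.0341 -0.0145 -0.0008] rows 0.5935553565705213 turn [-0.001 -0.001  0.   ] 0.004704655961353105
scene 145 0.5909648875521785 [ 0.63277656 -0.13158623]
side 98 0.5918884581096735 [ 0.63312388 -0.12613506]
```

The dish hasn't shifted since the push, so I'm handing in.

```bash
python3 -c "
from workcell import ctrl
print(ctrl.sign_off())"
```

```text
the job is handed in; nothing more can be done
None
```

I pushed the red dish flat under the bridge until the force showed it against both stop pins, then pressed the green button to its end stop and lifted clear; handed in at about 25 s. My first two passes brushed over the dish lid without measurably moving it. I only spot-checked the cream dish and two purple look-alikes, and saw no sign they had moved.

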